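Make up the solder kit and the battery kit

ROBOT

A 7-joint arm with a two-finger parallel gripper is mounted at the origin on a cart in front of the work surface, level with it; the furniture and walls round the work are solid. World frame = base frame: x ahead of the robot, y to its left, z up, the work surface at z = 0. Lengths are in m, angles in rad, forces in N, time in s.
With the tool pointing down it reaches from about 0.4 to 0.85 m from the base axis. Payload 6.9 kg.
Tool frame: the origin (TCP) lies at the very end of the fingers, on their centre line; the grasp point (between the pads) lies 19 mm behind it (bot.tcp_to_grasp is the distance from the TCP to the grasp point, in m); z points along the fingers, y is the line along which they close (so a half turn about z gives the same grasp; the last joint's range is limited). The gripper opens to 85 mm and grips with 20 to 120 N. Pads are 22 mm wide; open, the fingers measure 114 mm over their backs; the gripper's body (76 mm by 85 mm) begins 54 mm behind the grasp point. The pads swing forward as they close: fully open they stand 13 mm farther back than shut.
Start: joints at [-1.046, 0.507, -0.238, 1.5, 0.126, 1.149, -0.155], TCP at [0.254, 0.571, 0.231] pointing down, gripper open.
Joint ranges: [-3.08, 3.08], [-0.24, 2.05], [-1.43, 1.35], [0, 2.5], [-1.52, 4.66], [0.17, 1.96], [-2.89, 2.89]. Speed limits (rad/s): [2.39, 2.39, 3.14, 3.14, 3.14, 3.14, 3.14].

INTERFACE

Orientations are given as a unit quaternion [w, x, y, z].
In Python, from plant import bot gives the robot as it stands.
- The arm moves only by the tool arm_command, never from a script. Its argument "moves" is a list of rows, each an object with "linear": the shift along the world's x, y, z in cm, a list of three; "rotation": the turn, a rotation vector about the world's x, y, z in rad, a list of three. A call has 1 to 20 rows; each row shifts and turns the commanded pose from where the row before left it; what a row does not reach is not made up. A row lasts 1/12 s, in which the tool goes at most 41.7 mm and 7.16 degrees, less where a joint would pass 70% of its speed; a pose out of reach is approached as far as the arm can. A call is refused whole if a number of a shift passes 4.17 or a number of a turn 0.125, either way. A call with a gripper value outside its range is refused whole. "claw" is the opening, from 0 (shut) to 1 (fully open), set as the call begins (left out, the last holds). The fingers move at their own pace and stop on an object; "squeeze" is the grip in N (left out, the last holds). Time passes only in rows, so rows that do not move let the fingers close. It gives the time, the measured TCP pose, the force, the opening and the grip force at its end, in the units of the state.
- bot.sense(): the state, without advancing time (a new reading comes with each control period).
- bot.read_camera(name): name is "scene" or "side" or "wrist"; returns the picture (420x560x3 uint8, red, green, blue); there is no depth.
- bot.camera_params(name): a dict with "fx", "fy", "cx", "cy" (pixels), "position" and "orientation" of the camera in the world. Camera axes: x right, y up, looking along -z (the intrinsics and any distortion apply to the point x, -y, -z); pixel columns grow to the right and rows downward; lengths in m; the calibration is good to about 2 mm. A picture is of the moment at which its call begins: read the wrist's pose just before it. camera_params takes no time and is no camera call; for the wrist camera it gives the pose at the moment of the call.
- bot.job_done(): hands the job in; it is judged then, once.
The state is a dict: "time": time; "joint_pos": joint angles; "joint_velocities": joint speeds; "effort": joint torques, N m; "tool_pos": TCP position; "orientation": TCP orientation; "force": force on the tool from outside, world axes, zero at the start; "torque": the same for the moment, N m; "gripper_width": opening from 0.0 (shut) to 1.0 (fully open); "grasp_force": force on a finger pad.
Only numpy, scipy, OpenCV 4.12 (cv2) and the standard library are available. Lean on these libraries where they do the work, as an engineer would, in place of code of your own. Each camera call takes 0.05 s, during which the arm holds its last target. There are 200 camera calls.

TASK

Make up two repair kits from the stock on the bench. The solder kit, in the larger tray, gets the solder spool standing in the round seat and the flux syringe lying in the long lane; the battery kit, in the narrow tray, gets the pouch cell lying flat between the four corner pieces and one empty tub, lifted straight off the nested stack, standing upright in the round seat. Set each thing down without dropping it, let go, and leave both kits complete and at rest.

Things in the scene. Friction and masses are not known exactly. Their poses are not given: they have to be found in the camera images.
- solder_spool: spool of solder wire standing on end, green flanges: 53 mm diameter, 36 mm high, 0.19 kg, loose. Origin: centre of its underside, z up. Grasp across the upper flange or both flanges.
- syringe_mid (a point): middle of the lying flux syringe (loose, about 30 g): a white barrel 22 mm in diameter, 113 mm long over all. This point lies on the barrel's axis, 11 mm above whatever it lies on, halfway along. Its y axis runs along the barrel, nozzle (thin needle) towards +y. Grasp across the barrel. It may roll if nudged.
- flux_syringe: the same flux syringe: origin 11 mm beside the middle of the barrel's axis (on the underside as it lies at the start; it rolls with the barrel), y along the barrel.
- pouch_cell: flat silvery pouch cell (battery) with an amber strip at one end: 52 mm (its x) by 34 mm (its y) by 9 mm thick, loose, lying flat, about 40 g. Origin: centre of its underside, z up. Grasp by its two long sides, across y.
- top_tub: upper of two nested empty grey tubs, loose, 30 g: round, open, 36 mm high, foot 41 mm in diameter, from 22 mm up to the rim a straight band 55 mm in diameter, wall 2 mm. Origin: centre of underside, z up. At the start its underside is 26 mm and its rim 62 mm above the bench, its upper 20 mm showing above the lower tub. Grasp across the band.
- tub_stack: fixed stand holding the nested stack: a pale metal base plate 74 x 74 x 6 mm and a fixed tub of the same shape on it, whose rim is 42 mm above the bench and 55 mm in diameter. The upper tub sits loosely 16 mm deep in it and comes out straight upwards. Origin: centre of the underside, z up.
- solder_tray: larger black tray with white ribs, fixed, 130 (its x) x 150 mm (y); floor 3 mm, walls and ribs 7 mm above the bench. Origin: centre of underside, z up; x points away from the robot within 0.3 rad. Round spool seat: ring, inner diameter 70 mm, centre x +26 mm, y 0. Syringe lane: 38 (x) x 135 mm (y) inside, centre x -42 mm, y 0; the syringe lies along y, either way round.
- battery_tray: narrow black tray, white ribs, fixed, 80 (its x) x 140 mm (y); floor 3 mm, walls and ribs 7 mm above the bench. Origin: centre of underside, z up; x away from robot to 0.3 rad. Cell nest: 4 corner pieces, 68 (x) x 52 mm (y) inside, centre x 0, y -36 mm, 43 mm finger gaps in the sides facing y; cell's long side along x, either way. Tub seat: ring, inner diameter 64 mm, centre x 0, y +34 mm.
Mind the look-alikes: they are no part of the job. Leave any purple or turquoise look-alike of the pouch_cell alone. Leave any blue look-alike of the top_tub alone.

How it is judged:
At the end, for the whole second after the job is handed in: Each thing stands or lies on its tray floor (height to 3 mm), within 12 mm of its seat centre along each tray axis (tub 13.5 mm); spool, cell and tub level to 0.12 rad, syringe along its lane to 0.25 rad, cell along tray x to 0.42 rad, either way round; all at rest (x of solder_spool in the frame of solder_tray between 0.014 and 0.038 m and y of solder_spool in the frame of solder_tray between -0.012 and 0.012 m and z of solder_spool in the frame of solder_tray between 0 and 0.006 m and angle between each of solder_spool, pouch_cell, top_tub's own z axis and vertical below 0.12 rad and x of syringe_mid in the frame of solder_tray between -0.054 and -0.03 m and y of syringe_mid in the frame of solder_tray between -0.012 and 0.012 m and z of syringe_mid in the frame of solder_tray between 0.011 and 0.017 m and angle between the y axis of syringe_mid and the y axis of solder_tray, either way round below 0.25 rad and x of pouch_cell in the frame of battery_tray between -0.012 and 0.012 m and y of pouch_cell in the frame of battery_tray between -0.048 and -0.024 m and z of pouch_cell in the frame of battery_tray between 0 and 0.006 m and angle between the x axis of pouch_cell and the x axis of battery_tray, either way round below 0.42 rad and x of top_tub in the frame of battery_tray between -0.0135 and 0.0135 m and y of top_tub in the frame of battery_tray between 0.0205 and 0.0475 m and z of top_tub in the frame of battery_tray between 0 and 0.006 m and linear speed of each of solder_spool, pouch_cell, top_tub, flux_syringe below 0.03 m/s); the robot touches nothing.
It fails at once if one of the four things is dropped (falls free faster than 0.8 m/s, some 30 mm) ((linear speed of solder_spool above 0.8 m/s and contact force between solder_spool and the fingers below 0.01 N) or (linear speed of flux_syringe above 0.8 m/s and contact force between flux_syringe and the fingers below 0.01 N) or (linear speed of pouch_cell above 0.8 m/s and contact force between pouch_cell and the fingers below 0.01 N) or (linear speed of top_tub above 0.8 m/s and contact force between top_tub and the fingers below 0.01 N)).
It also fails if it takes over 109 s, if anything falls off the work surface, if the arm or the gripper's body presses on something with over 40 N, if the wrist force passes 120 N, or if a joint passes its speed limit or range.

## Working session

There is one attempt and no reset: what is moved stays moved. The work goes in short steps, Python scripts to look and compute and a tool call to move; the robot and the scene stay as the last step left them, time stands still between calls to the robot, and variables do not carry over. Pictures are saved under pics/ and viewed, at most 14 in all, crops included, and the job is handed in when it is done.

Besides the shell and the picture viewer there is one more tool, called after "Emit:" by a JSON object that holds its "fn" and its "kwargs", one argument or row to a line. arm_command: Moves the arm, as the interface text tells. Its arguments: {"type":"object","properties":{"moves":{"type":"array","items":{"type":"object","properties":{"linear":{"type":"array","items":{"type":"number"}},"rotation":{"type":"array","items":{"type":"number"}}}}},"claw":{"type":"number"},"squeeze":{"type":"number"}},"required":["moves"]}

```bash
mkdir -p pics
cat > h.py <<'E'
import numpy as np, cv2
from scipy.spatial.transform import Rotation as R
from plant import bot
def cam(n): 
    p=bot.camera_params(n); return p
def snap(n,f):
    p=bot.camera_params(n); im=bot.read_camera(n); cv2.imwrite('pics/'+f,im[...,::-1]); return im,p
def ray(p,u,v):
    d=np.array([(u-p['cx'])/p['fx'],-(v-p['cy'])/p['fy'],-1.])
    q=p['orientation']; return np.array(p['position']),R.from_quat([q[1],q[2],q[3],q[0]]).apply(d)
def onz(p,u,v,z):
    o,d=ray(p,u,v); return o+d*(z-o[2])/d[2]
def tri(p1,a,p2,b):
    o,d=ray(p1,*a);o2,e=ray(p2,*b)
    s=np.linalg.lstsq(np.c_[d,-e],o2-o,rcond=None)[0]
    A=o+d*s[0];B=o2+e*s[1]; return (A+B)/2,np.linalg.norm(A-B)
E
ls
python3 - <<'E'
from h import *
for n in ['scene','side','wrist']:
    im,p=snap(n,n+'0.png'); print(n,p)
s=bot.sense(); print(s['time'],s['tool_pos'],s['orientation'])
E
```

```text
h.py
pics
scene {'fx': 413.0624893737607, 'fy': 413.0624893737607, 'cx': 277.15352996175517, 'cy': 203.2972583212134, 'position': array([ 0.15460503, -0.59287464,  0.68224865]), 'orientation': array([ 0.84892037,  0.34167315, -0.14156812, -0.37756077])}
side {'fx': 429.482541293572, 'fy': 429.482541293572, 'cx': 279.07047213993474, 'cy': 200.09775377877762, 'position': array([0.43617647, 0.5566826 , 0.66774626]), 'orientation': array([-0.07222535, -0.02660477,  0.43344663,  0.89788624])}
wrist {'fx': 308.02155301311944, 'fy': 308.02155301311944, 'cx': 280.1356416835072, 'cy': 211.3100632182183, 'position': array([0.18680392, 0.60112375, 0.37309722]), 'orientation': array([ 0.82946325, -0.12280023, -0.07901033,  0.53913653])}
0.15 [0.25406204 0.57062246 0.23060707] [-1.50365948e-04  2.07884607e-01  9.78153102e-01 -6.90910337e-04]
```

View pics/scene0.png

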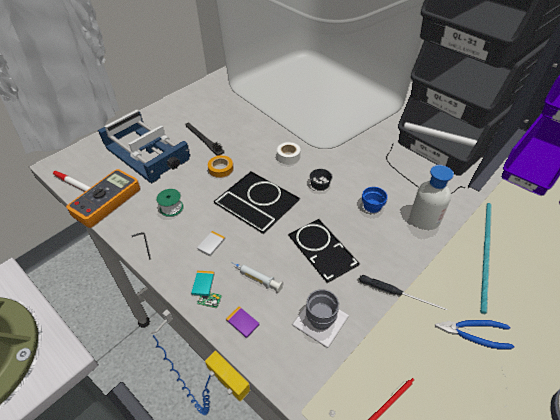

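View pics/side0.png

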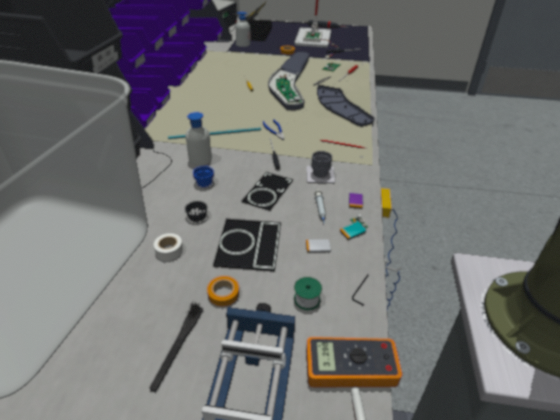

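The scene view shows the spool (169,203), solder tray (257,201), battery tray (323,249), silver cell (210,243), syringe (257,276) and tub stack (322,308). The side view shows the same things at (308,292), (247,243), (267,190), (318,245), (321,205) and (321,165). Next I measure these with masks in both views.

```bash
cat > m.py <<'E'
from h import *
P={n:cam(n) for n in('scene','side')}
I={n:cv2.imread(f'pics/{n}0.png') for n in P}
def blob(n,box,f):
    x0,y0,x1,y1=box; c=I[n][y0:y1,x0:x1]; hsv=cv2.cvtColor(c,cv2.COLOR_BGR2HSV).astype(int)
    m=f(hsv[...,0],hsv[...,1],hsv[...,2]).astype(np.uint8)
    k,_=cv2.findContours(m,cv2.RETR_EXTERNAL,cv2.CHAIN_APPROX_NONE)
    k=max(k,key=cv2.contourArea); return k.reshape(-1,2)+np.array([x0,y0])
def world(n,k,z): return np.array([onz(P[n],u,v,z)[:2] for u,v in k])
def rect(n,box,f,z):
    w=world(n,blob(n,box,f),z)*1000; (c,s,a)=cv2.minAreaRect(w.astype(np.float32)); return np.round(c,1),np.round(s,1),round(a,1)
dark=lambda h,s,v:v<75
green=lambda h,s,v:(h>55)&(h<85)&(s>110)
white=lambda h,s,v:(v>205)
def show(l,*a):
    try: print(l,*rect(*a))
    except Exception as e: print(l,e)
for z in(.004,.007): 
    show('solder sc','scene',(205,165,305,235),dark,z); show('solder sd','side',(205,212,288,276),dark,z)
    show('batt sc','scene',(284,214,362,285),dark,z); show('batt sd','side',(236,168,298,212),dark,z)
show('spool sc','scene',(150,183,190,222),green,.036); show('spool sd','side',(285,272,330,312),green,.036)
show('cell sc','scene',(192,228,228,258),lambda h,s,v:(v>195)|((s>100)&(h<30)),.009); show('cell sd','side',(300,235,335,256),lambda h,s,v:(v>195)|((s>100)&(h<30)),.009)
show('syr sc','scene',(226,256,290,296),white,.011); show('syr sd','side',(310,188,330,225),white,.011)
big=[cv2.resize(I['scene'][a:b,c:d],(400,300),interpolation=cv2.INTER_CUBIC) for a,b,c,d in((218,293,220,320),(270,345,275,375))]
b2=[cv2.resize(I['side'][a:b,c:d],(400,300),interpolation=cv2.INTER_CUBIC) for a,b,c,d in((180,255,270,370),(140,215,270,370))]
cv2.imwrite('pics/crop.png',np.vstack([np.hstack(big),np.hstack(b2)]))
E
python3 m.py
```

```text
solder sc [ 595.8 -108.1] [132.4 152.3] 3.7
solder sd [ 598.3 -107. ] [125.7 151.1] 3.7
batt sc [ 587.4 -305.7] [141.7  81.3] 73.8
batt sd [ 588.8 -304.7] [140.2  78.5] 74.1
solder sc [ 593.9 -110.2] [131.8 151.7] 3.7
solder sd [ 597.6 -104. ] [125.2 150.4] 3.7
batt sc [ 585.5 -306.9] [141.1  81. ] 73.8
batt sd [ 588.1 -300.8] [139.6  78.2] 74.1
spool sc [453.2  21.2] [49.2 49.9] 41.5
spool sd [455.2  23.4] [47.7 47.4] 41.7
cell sc [ 444.6 -124.6] [50.4 33.5] 10.9
cell sd [ 468.9 -117.8] [ 4.4 31. ] 6.0
syr sc [ 451.5 -248.2] [ 4.9 59. ] 11.9
syr sd max() iterable argument is empty
```

View pics/crop.png

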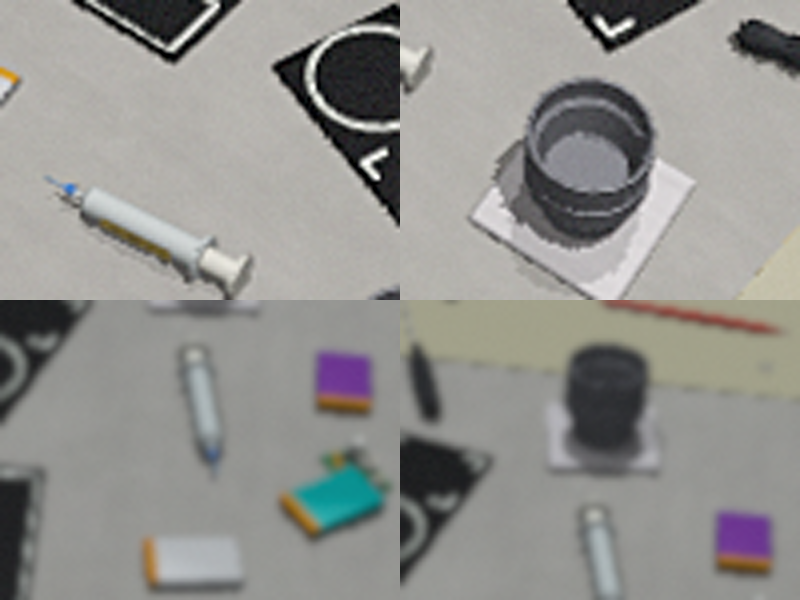

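The crops show the syringe tip at (231,262) and plunger end at (280,287) in the scene view. In the side view they are at (324,224) and (318,192). The tub rim centre is at (322.5,304.5) in the scene view and about (322,156) in the side view.

```bash
cat > t.py <<'E'
from m import *
A,B=P['scene'],P['side']
print('----')
def T(l,a,b): 
    x,e=tri(A,a,B,b); print(l,np.round(x*1000,1),'gap',round(e*1000,1))
T('tip',(231.25,262.5),(323.75,224.25));T('plunger',(280,286.75),(318,191.75)); T('barrelfront',(240.5,267.5),(322.5,215));T('flange',(271,281),(319,195))
T('tubrim',(322.5,304.5),(321.75,156.25))
for u in((231.25,262.5),(280,286.75),(240.5,267.5)): print(np.round(onz(A,*u,.011)*1000,1))
print('rim@62',onz(A,322.5,304.5,.062),onz(B,321.75,156.25,.062))
ce=lambda n,b,f:cv2.fitEllipse(blob(n,b,f))[0]
def bc(n,b,f): k=blob(n,b,f); M=cv2.moments(k); return M['m10']/M['m00'],M['m01']/M['m00']
amb=lambda h,s,v:(v>185)|((s>100)&(h<30))
a=bc('scene',(192,228,228,258),amb); b=(318.3,245); print(a); T('cell',a,b)
a=ce('scene',(150,183,190,213),green);b=ce('side',(285,272,330,312),green);print(a,b);T('spool',a,b)
for n,s,q in(('solder',(205,165,305,235),(205,212,288,276)),('batt',(284,214,362,285),(236,168,298,212))): T(n,bc('scene',s,dark),bc('side',q,dark))
E
python3 t.py | sed '1,/----/d'
```

```text
tip [ 437.8 -194.     7.1] gap 0.2
plunger [ 459.7 -306.3   13.4] gap 2.5
barrelfront [ 441.4 -219.3   12.3] gap 3.4
flange [ 455.8 -287.3   18. ] gap 2.9
tubrim [ 461.3 -402.1   58.2] gap 1.9
[ 436.3 -196.3   11. ]
[ 459.5 -305.2   11. ]
[ 440.2 -218.5   11. ]
rim@62 [ 0.45832654 -0.40316599  0.062     ] [ 0.46199257 -0.39682666  0.062     ]
(210.45998848589522, 241.79159470351178)
cell [ 444.7 -123.7    7.2] gap 0.3
(168.0629119873047, 197.0578155517578) (307.5986633300781, 287.74542236328125)
spool [454.3  22.3  34.2] gap 1.1
solder [ 621.8 -106.1  -10.8] gap 3.1
batt [ 576.5 -329.4    4.4] gap 0.4
```

Heights agree with the text: spool top 34 mm, cell top 7 mm, tub rim 58 mm, and the syringe 114 mm long. I'll start with the spool.

Emit:
{"fn": "arm_command", "kwargs": {
  "moves": [
    {"linear": [1.33, -3.66, -0.6], "rotation": [0, 0, 0.032]},
    {"linear": [1.33, -3.66, -0.6], "rotation": [0, 0, 0.032]},
    {"linear": [1.33, -3.66, -0.6], "rotation": [0, 0, 0.032]},
    {"linear": [1.33, -3.66, -0.6], "rotation": [0, 0, 0.032]},
    {"linear": [1.33, -3.66, -0.6], "rotation": [0, 0, 0.032]},
    {"linear": [1.33, -3.66, -0.6], "rotation": [0, 0, 0.032]},
    {"linear": [1.33, -3.66, -0.6], "rotation": [0, 0, 0.032]},
    {"linear": [1.33, -3.66, -0.6], "rotation": [0, 0, 0.032]},
    {"linear": [1.33, -3.66, -0.6], "rotation": [0, 0, 0.032]},
    {"linear": [1.33, -3.66, -0.6], "rotation": [0, 0, 0.032]},
    {"linear": [1.33, -3.66, -0.6], "rotation": [0, 0, 0.032]},
    {"linear": [1.33, -3.66, -0.6], "rotation": [0, 0, 0.032]},
    {"linear": [1.33, -3.66, -0.6], "rotation": [0, 0, 0.032]},
    {"linear": [1.33, -3.66, -0.6], "rotation": [0, 0, 0.032]},
    {"linear": [1.33, -3.66, -0.6], "rotation": [0, 0, 0.032]},
    {"linear": [0, 0, 0]},
    {"linear": [0, 0, 0]},
    {"linear": [0, 0, 0]}
  ],
  "claw": 1.0,
  "squeeze": 30
}}

```text
validation failed for argument at $.mo...
```

```bash
cat >> h.py <<'E'
def st():
    s=bot.sense(); q=s['orientation']; r=R.from_quat([q[1],q[2],q[3],q[0]]); y=r.apply([0,1,0]); z=r.apply([0,0,1])
    print('t',round(s['time'],2),'tcp',np.round(np.array(s['tool_pos'])*1000,1),'jaw',round(np.degrees(np.arctan2(y[1],y[0])),1),'z',np.round(z,3),'F',np.round(s['force'],1),'w',round(s['gripper_width'],3),'g',round(s['grasp_force'],1))
E
python3 - <<'E'
from h import *
im,p=snap('wrist','w1.png'); st(); print(p)
E
```

```text
t 0.2 tcp [254.1 570.7 230.8] jaw 66.0 z [-0.    -0.001 -1.   ] F [ 0.8 -0.  -0. ] w 1.0 g 0.0
{'fx': 308.02155301311944, 'fy': 308.02155301311944, 'cx': 280.1356416835072, 'cy': 211.3100632182183, 'position': array([0.18681342, 0.60116176, 0.3732081 ]), 'orientation': array([ 0.82947475, -0.12273309, -0.07910572,  0.53912014])}
```

View pics/w1.png

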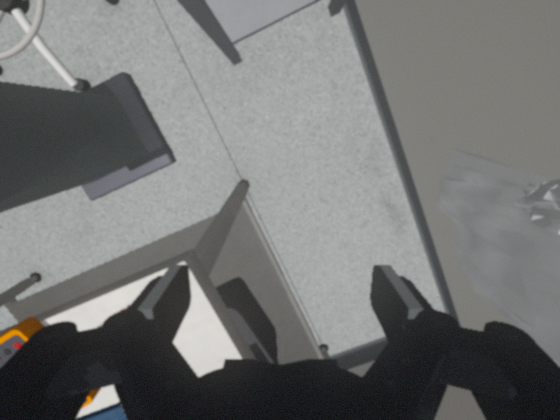

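The wrist view shows only the floor and the cart edge, because the arm has not moved. The call was refused, so each row probably needs both fields.

Emit:
{"fn": "arm_command", "kwargs": {
  "moves": [
    {"linear": [1.33, -3.66, -0.6], "rotation": [0, 0, 0.032]},
    {"linear": [1.33, -3.66, -0.6], "rotation": [0, 0, 0.032]},
    {"linear": [1.33, -3.66, -0.6], "rotation": [0, 0, 0.032]},
    {"linear": [1.33, -3.66, -0.6], "rotation": [0, 0, 0.032]},
    {"linear": [1.33, -3.66, -0.6], "rotation": [0, 0, 0.032]},
    {"linear": [1.33, -3.66, -0.6], "rotation": [0, 0, 0.032]},
    {"linear": [1.33, -3.66, -0.6], "rotation": [0, 0, 0.032]},
    {"linear": [1.33, -3.66, -0.6], "rotation": [0, 0, 0.032]},
    {"linear": [1.33, -3.66, -0.6], "rotation": [0, 0, 0.032]},
    {"linear": [1.33, -3.66, -0.6], "rotation": [0, 0, 0.032]},
    {"linear": [1.33, -3.66, -0.6], "rotation": [0, 0, 0.032]},
    {"linear": [1.33, -3.66, -0.6], "rotation": [0, 0, 0.032]},
    {"linear": [1.33, -3.66, -0.6], "rotation": [0, 0, 0.032]},
    {"linear": [1.33, -3.66, -0.6], "rotation": [0, 0, 0.032]},
    {"linear": [1.33, -3.66, -0.6], "rotation": [0, 0, 0.032]},
    {"linear": [0, 0, 0], "rotation": [0, 0, 0]},
    {"linear": [0, 0, 0], "rotation": [0, 0, 0]}
  ],
  "claw": 1.0,
  "squeeze": 30
}}

```text
time: 1.62
tool_pos: [0.4539, 0.0194, 0.1408]
orientation: [-0.0, -0.028, 1.0, -0.0]
force: [-0.9, 0.3, 1.0]
gripper_width: 1.003
grasp_force: 0.0
```

Run:
```python
from h import *
im,p=snap('wrist','w2.png'); st()
h=cv2.cvtColor(im,cv2.COLOR_RGB2HSV); m=((h[...,0]>55)&(h[...,0]<85)&(h[...,1]>110)).astype(np.uint8)
k=max(cv2.findContours(m,0,1)[0],key=cv2.contourArea); (u,v),s,a=cv2.fitEllipse(k); print(u,v,s,onz(p,u,v,.036))
```

```text
t 1.67 tcp [453.6  21.4 141.1] jaw 93.3 z [-0.001  0.    -1.   ] F [-0.6 -0.7  0.6] w 1.003 g 0.0
277.95758056640625 185.17343139648438 (17.868515014648438, 45.970062255859375) [0.43257873 0.01686573 0.036     ]
```

View pics/w2.png

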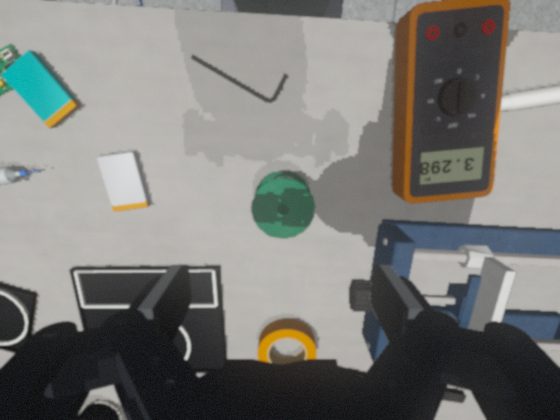

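The wrist view shows the spool top at about (283,204), 63 px across. The cell is centred at about (123,181), and the vise and multimeter are clear of the fingers.

Run:
```python
from h import *
p=cam('wrist')
print(onz(p,283,204,.036),onz(p,123,181,.009),[onz(p,*c,.009)[:2] for c in((98,155),(136,150),(148,206),(112,211))])
print([onz(p,*c,.007)[:2] for c in((72,267),(220,264))])
```

```text
[0.44807678 0.02399872 0.036     ] [ 0.44245472 -0.12101578  0.009     ] [array([ 0.42032209, -0.14097855]), array([ 0.41397642, -0.10719564]), array([ 0.46474276, -0.09997709]), array([ 0.47156892, -0.13371876])]
[array([ 0.53296647, -0.18008105]), array([ 0.52110557, -0.03362799])]
```

Emit:
{"fn": "arm_command", "kwargs": {
  "moves": [
    {"linear": [-0.02, 0.03, -2.6], "rotation": [0, 0, 0]},
    {"linear": [-0.02, 0.03, -2.6], "rotation": [0, 0, 0]},
    {"linear": [-0.02, 0.03, -2.6], "rotation": [0, 0, 0]},
    {"linear": [-0.02, 0.03, -2.6], "rotation": [0, 0, 0]},
    {"linear": [-0.02, 0.03, -1.9], "rotation": [0, 0, 0]},
    {"linear": [0, 0, -0.8], "rotation": [0, 0, 0]},
    {"linear": [0, 0, 0], "rotation": [0, 0, 0]}
  ]
}}

```text
time: 2.25
tool_pos: [0.4516, 0.0251, 0.0091]
orientation: [-0.001, -0.032, 0.999, 0.0]
force: [-0.1, 0.2, 0.6]
gripper_width: 1.0
grasp_force: 0.0
```

Emit:
{"fn": "arm_command", "kwargs": {
  "moves": [
    {"linear": [0, 0, 0], "rotation": [0, 0, 0]},
    {"linear": [0, 0, 0], "rotation": [0, 0, 0]},
    {"linear": [0, 0, 0], "rotation": [0, 0, 0]},
    {"linear": [0, 0, 0], "rotation": [0, 0, 0]},
    {"linear": [0, 0, 0], "rotation": [0, 0, 0]},
    {"linear": [0, 0, 0], "rotation": [0, 0, 0]},
    {"linear": [0, 0, 0], "rotation": [0, 0, 0]},
    {"linear": [0, 0, 0], "rotation": [0, 0, 0]}
  ],
  "claw": 0.0,
  "squeeze": 40
}}

```text
time: 2.92
tool_pos: [0.4535, 0.0236, 0.0118]
orientation: [0.001, -0.03, 1.0, 0.0]
force: [-1.1, 0.8, 7.8]
gripper_width: 0.594
grasp_force: 40.9
```

Emit:
{"fn": "arm_command", "kwargs": {
  "moves": [
    {"linear": [0, 0, 1.5], "rotation": [0, 0, 0]},
    {"linear": [0, 0, 2.5], "rotation": [0, 0, 0]},
    {"linear": [0, 0, 3], "rotation": [0, 0, 0]},
    {"linear": [2.4, -1.85, 0], "rotation": [0, 0, 0]},
    {"linear": [2.4, -1.85, 0], "rotation": [0, 0, 0]},
    {"linear": [2.4, -1.85, 0], "rotation": [0, 0, 0]},
    {"linear": [2.4, -1.85, 0], "rotation": [0, 0, 0]},
    {"linear": [2.4, -1.85, 0], "rotation": [0, 0, 0]},
    {"linear": [2.4, -1.85, 0], "rotation": [0, 0, 0]},
    {"linear": [2.4, -1.85, 0], "rotation": [0, 0, 0]},
    {"linear": [0, 0, 0], "rotation": [0, 0, 0]},
    {"linear": [0, 0, 0], "rotation": [0, 0, 0]},
    {"linear": [0, 0, 0], "rotation": [0, 0, 0]}
  ]
}}

```text
time: 4.0
tool_pos: [0.6199, -0.1056, 0.0805]
orientation: [-0.0, -0.03, 1.0, 0.0]
force: [-0.0, 0.6, -3.0]
gripper_width: 0.598
grasp_force: 43.3
```

Run:
```python
from h import *
a,p=snap('scene','s3.png'); b,q=snap('side','d3.png'); st()
x,y=[cv2.resize(i[r:r+150,c:c+200,::-1],(400,300),interpolation=cv2.INTER_CUBIC) for i,r,c in((a,120,170),(b,170,170))]
cv2.imwrite('pics/c3.png',np.hstack([x,y]))
```

```text
t 4.1 tcp [ 619.8 -104.9   80.6] jaw 93.6 z [-0.001  0.001 -1.   ] F [ 0.3  0.2 -2.5] w 0.6 g 43.3
```

View pics/c3.png

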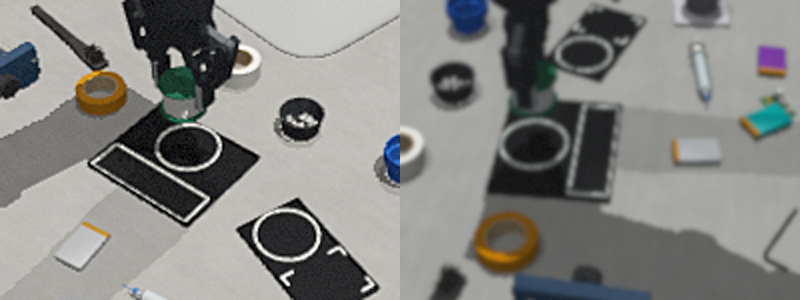

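The spool is held upright above the tray. The seat ring is centred at (264,193.5) in the scene view and (237.5,242) in the side view. I cross-check that position while lowering.

Run:
```python
from h import *
A,B=cam('scene'),cam('side')
for l,a,b in(('spoolseat',(264,193.5),(237.5,242)),('lane',(170+150/2,120+183/2),(170+194/2,170+150/2)),('tubseat',(170+286/2,120+234/2),(170+183/2,170+53/2))):
    print(l,np.round(tri(A,a,B,b)[0]*1000,1),np.round(onz(A,*a,.007)*1000,1),np.round(onz(B,*b,.007)*1000,1))
```

```text
spoolseat [ 622.2 -107.1    3.7] [ 620.7 -109.3    7. ] [ 620.7 -103.4    7. ]
lane [ 5.564e+02 -1.118e+02  2.000e-01] [ 552.3 -116.6    7. ] [ 555.2 -105.     7. ]
tubseat [ 598.3 -273.4    5.1] [ 596.  -274.3    7. ] [ 598.7 -271.7    7. ]
```

Emit:
{"fn": "arm_command", "kwargs": {
  "moves": [
    {"linear": [0.05, -0.05, -2.5], "rotation": [0, 0, 0]},
    {"linear": [0.05, -0.05, -2], "rotation": [0, 0, 0]},
    {"linear": [0, 0, -1], "rotation": [0, 0, 0]},
    {"linear": [0, 0, -0.3], "rotation": [0, 0, 0]},
    {"linear": [0, 0, 0], "rotation": [0, 0, 0]},
    {"linear": [0, 0, 0], "rotation": [0, 0, 0]}
  ]
}}

```text
time: 4.6
tool_pos: [0.6221, -0.1067, 0.0231]
orientation: [0.0, -0.031, 1.0, -0.0]
force: [-0.5, 0.8, -2.2]
gripper_width: 0.6
grasp_force: 43.3
```

Emit:
{"fn": "arm_command", "kwargs": {
  "moves": [
    {"linear": [0, 0, -0.3], "rotation": [0, 0, 0]},
    {"linear": [0, 0, -0.2], "rotation": [0, 0, 0]},
    {"linear": [0, 0, -0.1], "rotation": [0, 0, 0]},
    {"linear": [0, 0, -0.1], "rotation": [0, 0, 0]},
    {"linear": [0, 0, 0], "rotation": [0, 0, 0]},
    {"linear": [0, 0, 0], "rotation": [0, 0, 0]}
  ]
}}

```text
time: 5.1
tool_pos: [0.6217, -0.1071, 0.0153]
orientation: [-0.0, -0.031, 1.0, -0.0]
force: [-0.1, -0.1, -1.7]
gripper_width: 0.596
grasp_force: 43.3
```

Emit:
{"fn": "arm_command", "kwargs": {
  "moves": [
    {"linear": [0, 0, -0.1], "rotation": [0, 0, 0]},
    {"linear": [0, 0, 0], "rotation": [0, 0, 0]},
    {"linear": [0, 0, 0], "rotation": [0, 0, 0]}
  ]
}}

```text
time: 5.35
tool_pos: [0.6218, -0.1071, 0.0149]
orientation: [0.0, -0.031, 1.0, -0.0]
force: [-1.9, 0.9, 5.2]
gripper_width: 0.598
grasp_force: 44.0
```

Emit:
{"fn": "arm_command", "kwargs": {
  "moves": [
    {"linear": [0, 0, -0.1], "rotation": [0, 0, 0]},
    {"linear": [0, 0, 0], "rotation": [0, 0, 0]},
    {"linear": [0, 0, 0], "rotation": [0, 0, 0]}
  ]
}}

```text
time: 5.6
tool_pos: [0.6218, -0.1071, 0.0148]
orientation: [0.0, -0.031, 1.0, -0.0]
force: [-5.3, 0.7, 13.2]
gripper_width: 0.601
grasp_force: 44.8
```

Emit:
{"fn": "arm_command", "kwargs": {
  "moves": [
    {"linear": [0, 0, 0.1], "rotation": [0, 0, 0]},
    {"linear": [0, 0, 0], "rotation": [0, 0, 0]},
    {"linear": [0, 0, 0], "rotation": [0, 0, 0]},
    {"linear": [0, 0, 0], "rotation": [0, 0, 0]},
    {"linear": [0, 0, 0], "rotation": [0, 0, 0]},
    {"linear": [0, 0, 2], "rotation": [0, 0, 0]},
    {"linear": [0, 0, 3], "rotation": [0, 0, 0]},
    {"linear": [0, 0, 4], "rotation": [0, 0, 0]},
    {"linear": [-3, -0.3, 0], "rotation": [0, 0, 0.02]},
    {"linear": [-3, -0.3, 0], "rotation": [0, 0, 0.02]},
    {"linear": [-3, -0.3, 0], "rotation": [0, 0, 0.02]},
    {"linear": [-3, -0.3, 0], "rotation": [0, 0, 0.02]},
    {"linear": [-3, -0.3, 0], "rotation": [0, 0, 0.02]},
    {"linear": [-3, -0.3, 0], "rotation": [0, 0, 0]},
    {"linear": [0, 0, 0], "rotation": [0, 0, 0]},
    {"linear": [0, 0, 0], "rotation": [0, 0, 0]}
  ],
  "claw": 0.85
}}

```text
time: 6.93
tool_pos: [0.4404, -0.1255, 0.1045]
orientation: [-0.0, -0.08, 0.997, -0.0]
force: [0.8, 0.7, 1.0]
gripper_width: 0.851
grasp_force: 0.0
```

Run:
```python
from h import *
im,p=snap('wrist','w4.png'); st()
h=cv2.cvtColor(im,cv2.COLOR_RGB2HSV); m=((h[...,2]>190)&(h[...,1]<40)|(h[...,1]>130)&(h[...,0]<25)&(h[...,2]>120)).astype(np.uint8); m[270:]=0
for k in sorted(cv2.findContours(m,0,1)[0],key=cv2.contourArea)[-3:]:
    w=np.array([onz(p,*c,.009)[:2] for c in k.reshape(-1,2)]); print(cv2.minAreaRect((w*1000).astype(np.float32)),k.reshape(-1,2).mean(0))
```

```text
t 6.98 tcp [ 442.1 -125.3  104.6] jaw 99.2 z [ 0.001 -0.    -1.   ] F [ 0.4 -0.6 -0.2] w 0.853 g 0.0
((363.5026550292969, -276.135009765625), (32.62397003173828, 5.946632385253906), 0.9615504145622253) [88.58333333 79.47222222]
((424.5787658691406, -128.73997497558594), (11.327149391174316, 30.974885940551758), 11.964436531066895) [278.18947368 192.89473684]
((450.1861572265625, -255.96820068359375), (8.410120010375977, 64.16766357421875), 11.499527931213379) [116.7251462  200.16374269]
```

View pics/w4.png

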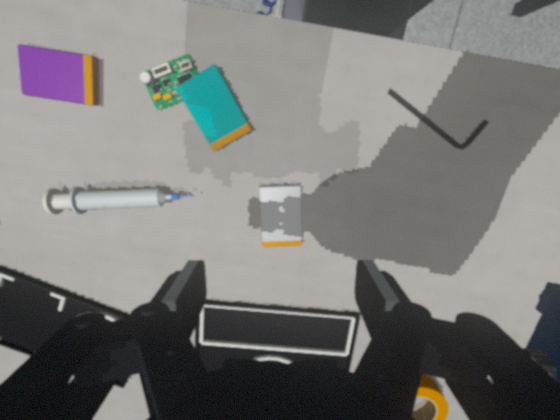

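The cell lies at (281,215), squared up with the jaws. The syringe runs from (45,201) to (193,195).

Run:
```python
from h import *
p=cam('wrist')
for u,v,z in((281,215,.009),(280,185,.009),(282,245.5,.009),(45,201,.011),(193,195,.008),(119,198,.011)): print(np.round(onz(p,u,v,z)*1000,1))
```

```text
[ 443.4 -123.9    9. ]
[ 419.1 -128.6    9. ]
[ 469.7 -118.7    9. ]
[ 461.3 -310.6   11. ]
[ 438.4 -195.9    8. ]
[ 449.4 -252.7   11. ]
```

Emit:
{"fn": "arm_command", "kwargs": {
  "moves": [
    {"linear": [0.05, 0.05, -3.0], "rotation": [0, 0, 0.03]},
    {"linear": [0.05, 0.05, -3.0], "rotation": [0, 0, 0]},
    {"linear": [0.05, 0, -2.5], "rotation": [0, 0, 0]},
    {"linear": [0, 0, -1.3], "rotation": [0, 0, 0]},
    {"linear": [0, 0, -0.5], "rotation": [0, 0, 0]},
    {"linear": [0, 0, 0], "rotation": [0, 0, 0]},
    {"linear": [0, 0, 0], "rotation": [0, 0, 0]}
  ],
  "claw": 0.62
}}

```text
time: 7.57
tool_pos: [0.4441, -0.1238, 0.0014]
orientation: [0.0, -0.096, 0.995, -0.0]
force: [-0.4, -0.4, -0.1]
gripper_width: 0.622
grasp_force: 0.0
```

Emit:
{"fn": "arm_command", "kwargs": {
  "moves": [
    {"linear": [0, 0, 0], "rotation": [0, 0, 0]},
    {"linear": [0, 0, 0], "rotation": [0, 0, 0]},
    {"linear": [0, 0, 0], "rotation": [0, 0, 0]},
    {"linear": [0, 0, 0], "rotation": [0, 0, 0]},
    {"linear": [0, 0, 0], "rotation": [0, 0, 0]},
    {"linear": [0, 0, 0], "rotation": [0, 0, 0]}
  ],
  "claw": 0.0,
  "squeeze": 25
}}

```text
time: 8.07
tool_pos: [0.4442, -0.1242, 0.0023]
orientation: [0.001, -0.095, 0.995, -0.0]
force: [-0.3, 1.1, 6.1]
gripper_width: 0.389
grasp_force: 25.3
```

Emit:
{"fn": "arm_command", "kwargs": {
  "moves": [
    {"linear": [0, 0, 1], "rotation": [0, 0, 0]},
    {"linear": [0, 0, 2.5], "rotation": [0, 0, 0]},
    {"linear": [0, 0, 2.5], "rotation": [0, 0, 0]},
    {"linear": [1.66, -2.7, 0], "rotation": [0, 0, -0.059]},
    {"linear": [1.66, -2.7, 0], "rotation": [0, 0, -0.059]},
    {"linear": [1.66, -2.7, 0], "rotation": [0, 0, -0.059]},
    {"linear": [1.66, -2.7, 0], "rotation": [0, 0, -0.059]},
    {"linear": [1.66, -2.7, 0], "rotation": [0, 0, -0.059]},
    {"linear": [1.66, -2.7, 0], "rotation": [0, 0, -0.059]},
    {"linear": [1.66, -2.7, 0], "rotation": [0, 0, -0.059]},
    {"linear": [1.66, -2.7, 0], "rotation": [0, 0, -0.059]},
    {"linear": [0, 0, 0], "rotation": [0, 0, 0]},
    {"linear": [0, 0, 0], "rotation": [0, 0, 0]},
    {"linear": [0, 0, 0], "rotation": [0, 0, 0]}
  ]
}}

```text
time: 9.23
tool_pos: [0.5754, -0.3393, 0.0611]
orientation: [-0.0, 0.14, 0.99, 0.0]
force: [0.8, 0.2, -0.5]
gripper_width: 0.387
grasp_force: 25.2
```

Run:
```python
from h import *
a,p=snap('scene','s5.png'); b,q=snap('side','d5.png'); st()
x,y=[cv2.resize(i[r:r+105,c:c+140,::-1],(400,300),interpolation=cv2.INTER_CUBIC) for i,r,c in((a,190,260),(b,145,210))]
cv2.imwrite('pics/c5.png',np.hstack([x,y]))
```

```text
t 9.33 tcp [ 575.6 -338.6   61.4] jaw 74.0 z [-0.001  0.001 -1.   ] F [0.3 1.2 0.4] w 0.385 g 25.2
```

View pics/c5.png

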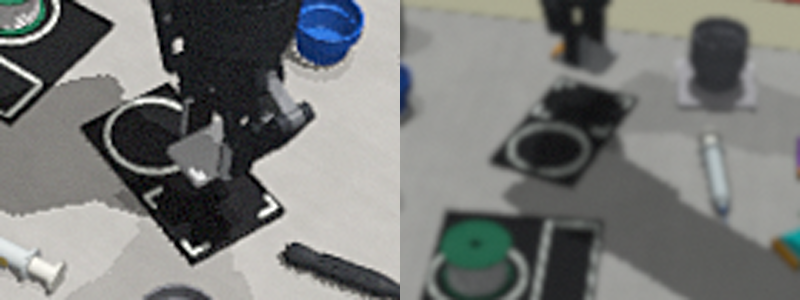

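The cell is held level over the nest and the spool stands in its ring.

Emit:
{"fn": "arm_command", "kwargs": {
  "moves": [
    {"linear": [0.1, -0.05, -2.5], "rotation": [0, 0, 0]},
    {"linear": [0.1, -0.05, -2], "rotation": [0, 0, 0]},
    {"linear": [0, 0, -0.6], "rotation": [0, 0, 0]},
    {"linear": [0, 0, -0.3], "rotation": [0, 0, 0]},
    {"linear": [0, 0, -0.1], "rotation": [0, 0, 0]},
    {"linear": [0, 0, -0.1], "rotation": [0, 0, 0]},
    {"linear": [0, 0, 0], "rotation": [0, 0, 0]},
    {"linear": [0, 0, 0], "rotation": [0, 0, 0]}
  ]
}}

```text
time: 10.0
tool_pos: [0.5785, -0.3413, 0.0063]
orientation: [0.001, 0.14, 0.99, -0.0]
force: [-0.5, -0.0, -0.6]
gripper_width: 0.39
grasp_force: 25.2
```

Emit:
{"fn": "arm_command", "kwargs": {
  "moves": [
    {"linear": [0, 0, -0.1], "rotation": [0, 0, 0]},
    {"linear": [0, 0, 0], "rotation": [0, 0, 0]},
    {"linear": [0, 0, 0], "rotation": [0, 0, 0]}
  ]
}}

```text
time: 10.25
tool_pos: [0.5785, -0.3413, 0.0055]
orientation: [0.001, 0.14, 0.99, -0.0]
force: [-0.5, 0.6, 5.4]
gripper_width: 0.383
grasp_force: 25.8
```

Emit:
{"fn": "arm_command", "kwargs": {
  "moves": [
    {"linear": [0, 0, 0], "rotation": [0, 0, 0]},
    {"linear": [0, 0, 0], "rotation": [0, 0, 0]},
    {"linear": [0, 0, 0], "rotation": [0, 0, 0]},
    {"linear": [0, 0, 0.5], "rotation": [0, 0, 0]},
    {"linear": [0, 0, 2], "rotation": [0, 0, 0]},
    {"linear": [0, 0, 4], "rotation": [0, 0, 0]},
    {"linear": [0, 0, 4], "rotation": [0, 0, 0]},
    {"linear": [0, 0, 3.5], "rotation": [0, 0, 0]},
    {"linear": [-2.9, -1.5, 0], "rotation": [0, 0, 0]},
    {"linear": [-2.9, -1.5, 0], "rotation": [0, 0, 0]},
    {"linear": [-2.9, -1.5, 0], "rotation": [0, 0, 0]},
    {"linear": [-2.9, -1.5, 0], "rotation": [0, 0, 0]},
    {"linear": [0, 0, 0], "rotation": [0, 0, 0]},
    {"linear": [0, 0, 0], "rotation": [0, 0, 0]}
  ],
  "claw": 0.5
}}

```text
time: 11.42
tool_pos: [0.4597, -0.4029, 0.1448]
orientation: [-0.0, 0.142, 0.99, -0.001]
force: [1.4, 0.4, 0.5]
gripper_width: 0.5
grasp_force: 0.0
```

Run:
```python
from h import *
im,p=snap('wrist','w6.png'); st(); print(p['position'])
```

```text
t 11.47 tcp [ 461.7 -401.5  144.8] jaw 73.8 z [ 0.001 -0.    -1.   ] F [0.3 1.  0.2] w 0.5 g 0.0
[ 0.38905831 -0.38164184  0.28744204]
```

View pics/w6.png

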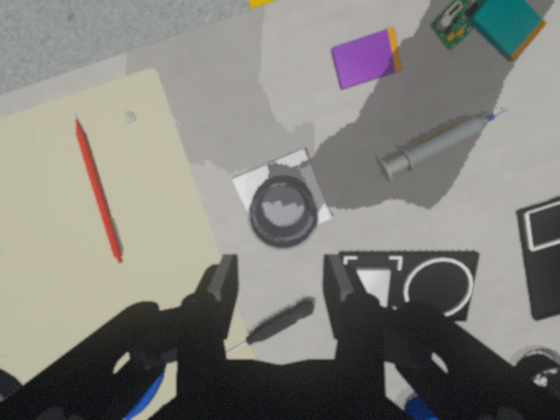

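The tub rim is centred at about (283,212) and the cell shows inside its nest at (372,285).

Run:
```python
from h import *
p=cam('wrist'); B=cam('scene')
print(np.round(onz(p,283,212,.062)*1000,1), np.round(tri(p,(283,212),B,(322.5,304.5))[0]*1000,1), np.round(tri(p,(283,212),cam('side'),(321.75,156.25))[0]*1000,1))
```

```text
[ 457.4 -397.5   62. ] [ 462.4 -399.1   50.5] [ 460.  -398.    60.5]
```

Emit:
{"fn": "arm_command", "kwargs": {
  "moves": [
    {"linear": [-0.15, 0.15, -0.3], "rotation": [0, 0, 0]},
    {"linear": [0, 0, 0], "rotation": [0, 0, 0]},
    {"linear": [0, 0, -2], "rotation": [0, 0, 0]},
    {"linear": [0, 0, -3], "rotation": [0, 0, 0]},
    {"linear": [0, 0, -3], "rotation": [0, 0, 0]},
    {"linear": [0, 0, -1.5], "rotation": [0, 0, 0]},
    {"linear": [0, 0, -0.5], "rotation": [0, 0, 0]},
    {"linear": [0, 0, 0], "rotation": [0, 0, 0]},
    {"linear": [0, 0, 0], "rotation": [0, 0, 0]}
  ],
  "claw": 1.0
}}

```text
time: 12.22
tool_pos: [0.4614, -0.3993, 0.0418]
orientation: [0.0, 0.139, 0.99, -0.0]
force: [0.4, -0.1, 0.3]
gripper_width: 0.996
grasp_force: 0.0
```

Emit:
{"fn": "arm_command", "kwargs": {
  "moves": [
    {"linear": [0, 0, 0], "rotation": [0, 0, 0]},
    {"linear": [0, 0, 0], "rotation": [0, 0, 0]},
    {"linear": [0, 0, 0], "rotation": [0, 0, 0]},
    {"linear": [0, 0, 0], "rotation": [0, 0, 0]},
    {"linear": [0, 0, 0], "rotation": [0, 0, 0]},
    {"linear": [0, 0, 0], "rotation": [0, 0, 0]}
  ],
  "claw": 0.0,
  "squeeze": 20
}}

```text
time: 12.72
tool_pos: [0.4611, -0.4002, 0.0428]
orientation: [0.001, 0.14, 0.99, -0.001]
force: [-0.5, 1.2, 5.3]
gripper_width: 0.635
grasp_force: 20.5
```

Emit:
{"fn": "arm_command", "kwargs": {
  "moves": [
    {"linear": [0, 0, 0.5], "rotation": [0, 0, 0]},
    {"linear": [0, 0, 1], "rotation": [0, 0, 0]},
    {"linear": [0, 0, 1], "rotation": [0, 0, 0]},
    {"linear": [0, 0, 1.5], "rotation": [0, 0, 0]},
    {"linear": [0, 0, 2], "rotation": [0, 0, 0]},
    {"linear": [0, 0, 0], "rotation": [0, 0, 0]},
    {"linear": [0, 0, 0], "rotation": [0, 0, 0]}
  ]
}}

```text
time: 13.3
tool_pos: [0.4613, -0.4001, 0.1033]
orientation: [0.001, 0.14, 0.99, -0.001]
force: [-0.4, -0.5, -1.3]
gripper_width: 0.638
grasp_force: 21.4
```

Run:
```python
from h import *
a,p=snap('scene','s7.png'); b,q=snap('side','d7.png'); st()
x,y=[cv2.resize(i[r:r+135,c:c+180,::-1],(400,300),interpolation=cv2.INTER_CUBIC) for i,r,c in((a,210,230),(b,100,230))]
cv2.imwrite('pics/c7.png',np.hstack([x,y]))
```

```text
t 13.4 tcp [ 460.3 -399.4  101.4] jaw 73.9 z [-0.  0. -1.] F [-0.3 -0.3 -0.4] w 0.635 g 21.4
```

View pics/c7.png

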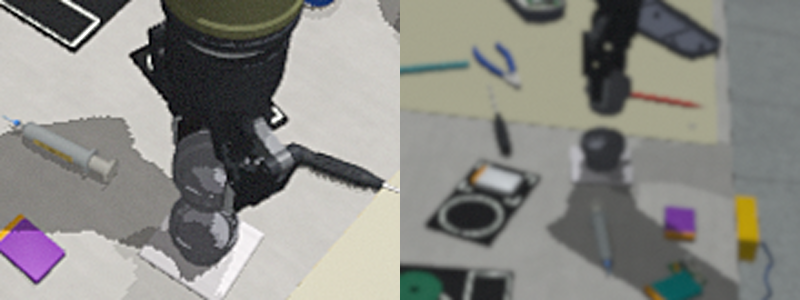

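The tub hangs level above the lower one and the cell sits in its nest. Moving on to the tub seat.

Emit:
{"fn": "arm_command", "kwargs": {
  "moves": [
    {"linear": [2.3, 2.1, 0], "rotation": [0, 0, 0]},
    {"linear": [2.3, 2.1, 0], "rotation": [0, 0, 0]},
    {"linear": [2.3, 2.1, 0], "rotation": [0, 0, 0]},
    {"linear": [2.3, 2.1, 0], "rotation": [0, 0, 0]},
    {"linear": [2.3, 2.1, 0], "rotation": [0, 0, 0]},
    {"linear": [2.2, 2.2, 0], "rotation": [0, 0, 0]},
    {"linear": [0, 0, -2], "rotation": [0, 0, 0]},
    {"linear": [0, 0, -2.5], "rotation": [0, 0, 0]},
    {"linear": [0, 0, -2], "rotation": [0, 0, 0]},
    {"linear": [0, 0, -1], "rotation": [0, 0, 0]},
    {"linear": [0, 0, 0], "rotation": [0, 0, 0]},
    {"linear": [0, 0, 0], "rotation": [0, 0, 0]},
    {"linear": [0, 0, 0], "rotation": [0, 0, 0]}
  ]
}}

```text
time: 14.48
tool_pos: [0.5981, -0.273, 0.0273]
orientation: [0.001, 0.14, 0.99, -0.0]
force: [0.0, 0.3, 0.1]
gripper_width: 0.637
grasp_force: 21.4
```

Emit:
{"fn": "arm_command", "kwargs": {
  "moves": [
    {"linear": [0, 0, -0.3], "rotation": [0, 0, 0]},
    {"linear": [0, 0, -0.2], "rotation": [0, 0, 0]},
    {"linear": [0, 0, -0.1], "rotation": [0, 0, 0]},
    {"linear": [0, 0, 0], "rotation": [0, 0, 0]},
    {"linear": [0, 0, 0], "rotation": [0, 0, 0]},
    {"linear": [0, 0, 0], "rotation": [0, 0, 0]}
  ]
}}

```text
time: 14.98
tool_pos: [0.5975, -0.2726, 0.0204]
orientation: [0.0, 0.14, 0.99, -0.0]
force: [0.3, 0.7, -1.0]
gripper_width: 0.636
grasp_force: 21.4
```

Emit:
{"fn": "arm_command", "kwargs": {
  "moves": [
    {"linear": [0, 0, -0.1], "rotation": [0, 0, 0]},
    {"linear": [0, 0, 0], "rotation": [0, 0, 0]},
    {"linear": [0, 0, 0], "rotation": [0, 0, 0]}
  ]
}}

```text
time: 15.23
tool_pos: [0.5977, -0.2726, 0.0198]
orientation: [0.0, 0.14, 0.99, -0.0]
force: [-1.9, 0.5, 5.7]
gripper_width: 0.636
grasp_force: 21.8
```

Emit:
{"fn": "arm_command", "kwargs": {
  "moves": [
    {"linear": [0, 0, 0.1], "rotation": [0, 0, 0]},
    {"linear": [0, 0, 0], "rotation": [0, 0, 0]},
    {"linear": [0, 0, 0], "rotation": [0, 0, 0]},
    {"linear": [0, 0, 0], "rotation": [0, 0, 0]},
    {"linear": [0, 0, 2], "rotation": [0, 0, 0]},
    {"linear": [0, 0, 3], "rotation": [0, 0, 0]},
    {"linear": [0, 0, 4], "rotation": [0, 0, 0]},
    {"linear": [-1.35, 0.19, 0], "rotation": [0, 0, -0.1]},
    {"linear": [-1.35, 0.19, 0], "rotation": [0, 0, -0.1]},
    {"linear": [-1.35, 0.19, 0], "rotation": [0, 0, -0.1]},
    {"linear": [-1.35, 0.19, 0], "rotation": [0, 0, -0.1]},
    {"linear": [-1.35, 0.19, 0], "rotation": [0, 0, -0.1]},
    {"linear": [-1.35, 0.19, 0], "rotation": [0, 0, -0.1]},
    {"linear": [-1.35, 0.19, 0], "rotation": [0, 0, -0.1]},
    {"linear": [-1.35, 0.19, 0], "rotation": [0, 0, -0.1]},
    {"linear": [-1.35, 0.19, 0], "rotation": [0, 0, -0.1]},
    {"linear": [-1.35, 0.19, 0], "rotation": [0, 0, -0.1]},
    {"linear": [-1.35, 0.19, 0], "rotation": [0, 0, -0.1]},
    {"linear": [0, 0, 0], "rotation": [0, 0, 0]},
    {"linear": [0, 0, 0], "rotation": [0, 0, 0]}
  ],
  "claw": 0.85
}}

```text
time: 16.9
tool_pos: [0.449, -0.2516, 0.1105]
orientation: [0.0, 0.636, 0.772, -0.0]
force: [0.8, -0.7, 0.3]
gripper_width: 0.851
grasp_force: 0.0
```

Run:
```python
from h import *
im,p=snap('wrist','w8.png'); st(); print(bot.sense()['joint_pos'])
```

```text
t 16.95 tcp [ 449.8 -251.7  110.4] jaw 11.1 z [ 0.001 -0.    -1.   ] F [0.1 1.  0.1] w 0.85 g 0.0
[ 0.337498    0.48201028  0.18266177  1.95346514 -0.12875108  0.71617071
  0.79034927]
```

View pics/w8.png

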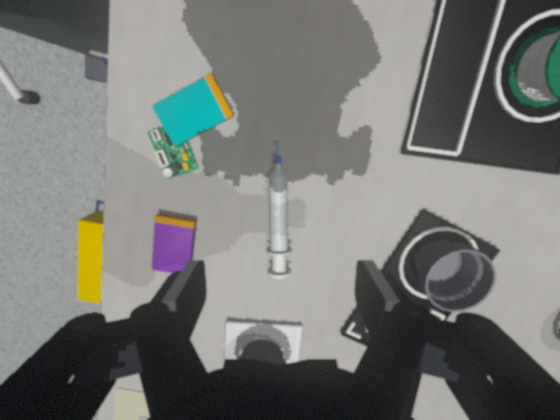

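The syringe is aligned with the jaws, from tip (276,141) to plunger end (280,277). The tub stands in its ring at about (445,270).

Emit:
{"fn": "arm_command", "kwargs": {
  "moves": [
    {"linear": [0, 0, -3], "rotation": [0, 0, 0]},
    {"linear": [0, 0, -3], "rotation": [0, 0, 0]},
    {"linear": [0, 0, -2.5], "rotation": [0, 0, 0]},
    {"linear": [0, 0, -1.5], "rotation": [0, 0, 0]},
    {"linear": [0, 0, -0.6], "rotation": [0, 0, 0]},
    {"linear": [0, 0, 0], "rotation": [0, 0, 0]},
    {"linear": [0, 0, 0], "rotation": [0, 0, 0]}
  ],
  "claw": 0.5
}}

```text
time: 17.53
tool_pos: [0.4497, -0.2519, 0.0045]
orientation: [0.0, 0.636, 0.771, 0.0]
force: [-0.0, 0.6, 0.4]
gripper_width: 0.498
grasp_force: 0.0
```

Emit:
{"fn": "arm_command", "kwargs": {
  "moves": [
    {"linear": [0, 0, 0], "rotation": [0, 0, 0]},
    {"linear": [0, 0, 0], "rotation": [0, 0, 0]},
    {"linear": [0, 0, 0], "rotation": [0, 0, 0]},
    {"linear": [0, 0, 0], "rotation": [0, 0, 0]},
    {"linear": [0, 0, 0], "rotation": [0, 0, 0]},
    {"linear": [0, 0, 0], "rotation": [0, 0, 0]}
  ],
  "claw": 0.0,
  "squeeze": 20
}}

```text
time: 18.03
tool_pos: [0.4498, -0.2521, 0.0054]
orientation: [0.001, 0.637, 0.771, 0.0]
force: [0.4, 1.1, 7.5]
gripper_width: 0.249
grasp_force: 21.8
```

Emit:
{"fn": "arm_command", "kwargs": {
  "moves": [
    {"linear": [0, 0, 1], "rotation": [0, 0, 0]},
    {"linear": [0, 0, 2.5], "rotation": [0, 0, 0]},
    {"linear": [0, 0, 2.5], "rotation": [0, 0, 0]},
    {"linear": [1.75, 2.35, 0], "rotation": [0, 0, -0.022]},
    {"linear": [1.75, 2.35, 0], "rotation": [0, 0, -0.022]},
    {"linear": [1.75, 2.35, 0], "rotation": [0, 0, -0.022]},
    {"linear": [1.75, 2.35, 0], "rotation": [0, 0, -0.022]},
    {"linear": [1.75, 2.35, 0], "rotation": [0, 0, -0.022]},
    {"linear": [1.75, 2.35, 0], "rotation": [0, 0, -0.022]},
    {"linear": [0, 0, 0], "rotation": [0, 0, 0]},
    {"linear": [0, 0, 0], "rotation": [0, 0, 0]},
    {"linear": [0, 0, 0], "rotation": [0, 0, 0]}
  ]
}}

```text
time: 19.03
tool_pos: [0.5534, -0.111, 0.0647]
orientation: [0.0, 0.686, 0.727, -0.0]
force: [-0.0, 0.0, 0.1]
gripper_width: 0.244
grasp_force: 21.3
```

Run:
```python
from h import *
a,p=snap('scene','s9.png'); b,q=snap('side','d9.png'); st()
x,y=[cv2.resize(i[r:r+120,c:c+160,::-1],(400,300),interpolation=cv2.INTER_CUBIC) for i,r,c in((a,160,210),(b,160,200))]
cv2.imwrite('pics/c9.png',np.hstack([x,y]))
```

```text
t 19.13 tcp [ 553.1 -112.    64.7] jaw 3.2 z [-0.    -0.001 -1.   ] F [ 0.1 -0.1 -0.5] w 0.247 g 21.3
```

View pics/c9.png

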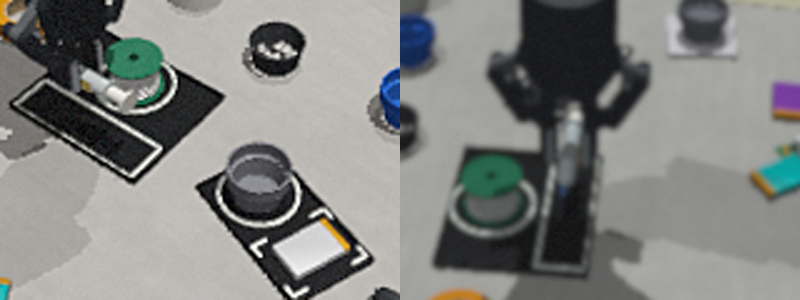

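The syringe is held along the lane, the spool, tub and cell are all seated.

Emit:
{"fn": "arm_command", "kwargs": {
  "moves": [
    {"linear": [0, 0.05, -2.5], "rotation": [0, 0, 0]},
    {"linear": [0, 0.05, -1.8], "rotation": [0, 0, 0]},
    {"linear": [0, 0, -0.7], "rotation": [0, 0, 0]},
    {"linear": [0, 0, -0.3], "rotation": [0, 0, 0]},
    {"linear": [0, 0, -0.2], "rotation": [0, 0, 0]},
    {"linear": [0, 0, 0], "rotation": [0, 0, 0]},
    {"linear": [0, 0, 0], "rotation": [0, 0, 0]}
  ]
}}

```text
time: 19.72
tool_pos: [0.5544, -0.11, 0.0101]
orientation: [0.001, 0.686, 0.727, 0.0]
force: [-0.1, -0.7, 0.0]
gripper_width: 0.246
grasp_force: 21.3
```

Emit:
{"fn": "arm_command", "kwargs": {
  "moves": [
    {"linear": [0, 0, -0.1], "rotation": [0, 0, 0]},
    {"linear": [0, 0, 0], "rotation": [0, 0, 0]},
    {"linear": [0, 0, 0], "rotation": [0, 0, 0]}
  ]
}}

```text
time: 19.97
tool_pos: [0.5542, -0.1096, 0.0087]
orientation: [0.0, 0.686, 0.727, 0.0]
force: [0.2, -0.6, 0.3]
gripper_width: 0.247
grasp_force: 21.3
```

Emit:
{"fn": "arm_command", "kwargs": {
  "moves": [
    {"linear": [0, 0, -0.1], "rotation": [0, 0, 0]},
    {"linear": [0, 0, 0], "rotation": [0, 0, 0]},
    {"linear": [0, 0, 0], "rotation": [0, 0, 0]}
  ]
}}

```text
time: 20.22
tool_pos: [0.5543, -0.1097, 0.0084]
orientation: [0.0, 0.686, 0.727, 0.0]
force: [-1.5, 0.5, 9.8]
gripper_width: 0.248
grasp_force: 22.2
```

Emit:
{"fn": "arm_command", "kwargs": {
  "moves": [
    {"linear": [0, 0, 0.1], "rotation": [0, 0, 0]},
    {"linear": [0, 0, 0], "rotation": [0, 0, 0]},
    {"linear": [0, 0, 0], "rotation": [0, 0, 0]},
    {"linear": [0, 0, 0], "rotation": [0, 0, 0]},
    {"linear": [0, 0, 1.5], "rotation": [0, 0, 0]},
    {"linear": [0, 0, 3], "rotation": [0, 0, 0]},
    {"linear": [0, 0, 4], "rotation": [0, 0, 0]},
    {"linear": [0, 0, 4], "rotation": [0, 0, 0]},
    {"linear": [-2, 0, 3], "rotation": [0, 0, 0]},
    {"linear": [-3, 1, 2], "rotation": [0, 0, 0]},
    {"linear": [-3, 2, 0], "rotation": [0, 0, 0]},
    {"linear": [-2, 3, 0], "rotation": [0, 0, 0]},
    {"linear": [0, 4, 0], "rotation": [0, 0, 0]},
    {"linear": [0, 4, 0], "rotation": [0, 0, 0]},
    {"linear": [0, 4, 0], "rotation": [0, 0, 0]},
    {"linear": [0, 4, 0], "rotation": [0, 0, 0]},
    {"linear": [0, 0, 0], "rotation": [0, 0, 0]},
    {"linear": [0, 0, 0], "rotation": [0, 0, 0]}
  ],
  "claw": 0.42
}}

```text
time: 21.72
tool_pos: [0.4536, 0.113, 0.183]
orientation: [-0.0, 0.684, 0.729, -0.0]
force: [-0.4, -0.6, -0.0]
gripper_width: 0.416
grasp_force: 0.0
```

Run:
```python
from h import *
a,p=snap('scene','s10.png'); b,q=snap('side','d10.png'); st()
x,y=[cv2.resize(i[r:r+120,c:c+160,::-1],(400,300),interpolation=cv2.INTER_CUBIC) for i,r,c in((a,160,210),(b,160,200))]
cv2.imwrite('pics/c10.png',np.hstack([x,y]))
```

```text
t 21.82 tcp [453.8 109.6 183.1] jaw 3.3 z [-0.    -0.001 -1.   ] F [-0.4  0.7  0.2] w 0.419 g 0.0
```

View pics/c10.png

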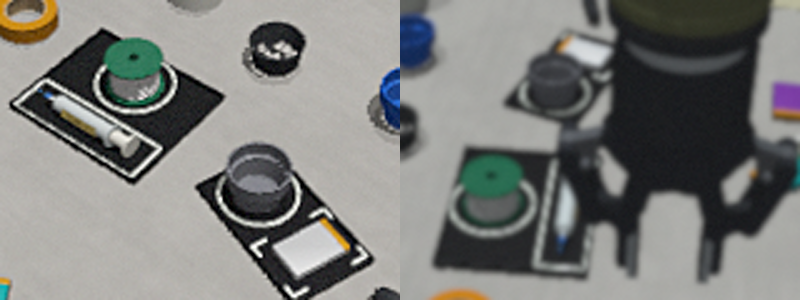

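All four things are seated: syringe tip at (42,90) and plunger end at (135,150) in the left crop, spool and tub in their rings, the cell between its corners. One numeric check, then I hand in.

Run:
```python
from h import *
A=cam('scene'); f=lambda x,y:(210+x/2.5,160+y/2.5)
def loc(c,a,P): return np.round(R.from_euler('z',-a,degrees=True).apply(np.r_[P[:2]*1000-c,0])[:2],1)
S=(np.array([596,-107.5]),3.7);B=(np.array([587.5,-305]),-16.2)
t,p=onz(A,*f(42,90),.014),onz(A,*f(135,150),.014); print('syr',loc(*S,t),loc(*S,p),loc(*S,(t+p)/2))
print('spool',loc(*S,onz(A,*f(133,58),.039)),'cell',loc(*B,onz(A,*f(313,249),.012)),'tub',loc(*B,onz(A,*f(259,168),.039)))
```

```text
syr [-38.5  53.6] [-42.  -59.6] [-40.3  -3. ]
spool [24.9 -2.5] cell [  1.6 -41.4] tub [-0.7 31.8]
```

All positions are within tolerance, so I'm handing in.

```bash
python3 -c "
from plant import bot
print(bot.job_done())"
```

```text
the job is handed in; nothing more can be done
None
```

Both kits are complete, released and handed in at about 22 s; my last camera check put all four things within tolerance, but the hand-in returned no verdict.

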